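# Seat the fitting sample tin and hold the telescoping photo lamp at its second stop

## Task

Take the one of the three grey screw-lid tins that fits the round recess of the photo board snugly, and stand it upright and fully down in that recess. Then pinch the lamp head on the board's mast so that the release button in its side is pressed in, draw it straight up past the first stop to the second stop (mast fully extended), and finish while still holding it there in the gripper with the button pressed, since the lamp sinks when let go. Leave the other two tins, the bottles, the jar and the torch where they are.

Things in the scene. Friction and masses are not known exactly. Their poses are not given: they have to be found in the camera images.
- tin_small_centre (a point): centre, half-way up, of the smallest of three look-alike upright grey metal screw-lid tins: round, 44 mm in diameter, 60 mm tall, z axis up; too loose for the recess; starts on the table
- tin_medium_centre (a point): centre, half-way up, of the middle of three look-alike upright grey metal screw-lid tins: round, 54 mm in diameter, 60 mm tall, z axis up; the one that fits the recess; starts on the table; 110 to 200 g
- tin_large_centre (a point): centre, half-way up, of the largest of three look-alike upright grey metal screw-lid tins: round, 64 mm in diameter, 60 mm tall, z axis up; too wide for the recess; starts on the table
- stand: photo board: grey slab fixed to the table, 130 mm (x) by 300 mm (y) by 18 mm thick (z up), origin under its centre; position and yaw change from run to run. A round recess lies at its y = -90 mm, a telescoping upright lamp mast stands at its y = +90 mm, both on the line x = 0
- recess (a point): centre of the floor of the round blind recess in the photo board: 60 mm in diameter with a 2 mm chamfer, 8 mm deep, floor 10 mm above the table; the tin seated in it stands 52 mm proud of the board, its centre 30 mm above this point. Axes as the board's; +y points to the mast, 180 mm away
- lamp_grip (a point): centre of the black lamp head block on top of the mast: 36 mm (x) by 34 mm (y) by 44 mm tall; 128 mm above the table with the mast down, 248 mm fully extended. Axes as the board's: the release button is in its +x face; a spot lamp sticks out on -y, up to 80 mm from this point; the other sides are plain. The fixed mast tube, 37 mm in diameter, ends 10 mm below the block
- button_face (a point): centre of the outer face of the steel release button in the +x side of the lamp head: 22 mm wide, 30 mm tall, 10 mm proud at rest; moves with the head. Meant to be pinched from above across x at the block's half height, one finger on the button, one on the plain opposite face: 46 mm across with the button out, 38 mm pressed in
- release_button (a joint): release button travel, m: 0 out (mast caught when down), 0.008 pressed fully in; spring 2.3 N at the start to 6 N fully in. The mast is free to rise once it is pressed more than about 0.004; a pinch of 25 to 40 N presses it fully even when a little off centre
- lamp_head (a joint): travel of the upper mast section, which carries the lamp head, m: 0 down to 0.060 at its end (the first stop). Straight up; pulls with about 3.5 N (0.26 kg and light friction) and sinks when let go
- mid_section (a joint): travel of the lower (middle) mast section, m: 0 down to 0.060 at its end. It follows only after lamp_head has come to its end, as its friction is higher; about 8 N in all to pull. Both at 0.060 is the second stop: hard end, lamp head 120 mm above its start; lifting a few mm further just pulls against the stop
- clear_bottle: clear glass bottle, 64 mm in diameter, 180 mm tall, origin under its foot; listed only so that it is left alone
- green_bottle: green glass bottle, 54 mm in diameter, 120 mm tall, origin under its foot; listed only so that it is left alone
- amber_bottle: amber glass bottle, 66 mm in diameter, 190 mm tall, origin under its foot; listed only so that it is left alone
- sample_jar: clear jar with blue cap, 54 mm in diameter, 70 mm tall, origin under its foot; listed only so that it is left alone
- torch: black torch lying along its x, 130 mm long, 30 mm thick, origin under it; listed only so that it is left alone
Not all that is in view belongs to the job. Leave any orange, turquoise or yellow look-alike of the part that bears tin_medium_centre alone.

How it is judged:
On the way, in this order (a step that is already met when the one before it is completed fails the run):
1. the middle-sized tin stands upright and fully down in the recess (horizontal distance between tin_medium_centre and recess below 0.006 m and z of tin_medium_centre in the frame of recess below 0.033 m and angle between tin_medium_centre's own z axis and vertical below 0.08 rad), for 0.2 s.
2. the release button is pressed in while the mast is still down (value of joint release_button above 0.0045 m and value of joint lamp_head below 0.008 m), for 0.05 s.
3. the lamp head has been drawn up to the first stop (value of joint lamp_head above 0.056 m), for 0.05 s.
At the end, for the whole second after the job is handed in: The 54 mm tin is upright and down in the recess (6 mm, 3 mm, 0.08 rad) and at rest; both mast sections are within 5 mm of their 60 mm ends; the fingers hold the lamp head (over 2 N) with the button over 4.5 mm in; other tins, bottles, jar and torch within 40 mm of their starts (all of step 1 and value of joint each of lamp_head, mid_section above 0.055 m and value of joint release_button above 0.0045 m and contact force between the fingers and lamp_head above 2 N and linear speed of tin_medium below 0.02 m/s and not (distance of tin_small_centre from where it was at the start of the episode above 0.04 m) and not (distance of tin_large_centre from where it was at the start of the episode above 0.04 m) and not (distance of clear_bottle from where it was at the start of the episode above 0.04 m) and not (distance of green_bottle from where it was at the start of the episode above 0.04 m) and not (distance of amber_bottle from where it was at the start of the episode above 0.04 m) and not (distance of sample_jar from where it was at the start of the episode above 0.04 m) and not (distance of torch from where it was at the start of the episode above 0.04 m)); the arm keeps its last pose, push and grip.
It fails at once if another tin, a bottle, the jar or the torch is displaced by more than 40 mm (distance of any of tin_small_centre, tin_large_centre, clear_bottle, green_bottle, amber_bottle, sample_jar, torch from where it was at the start of the episode above 0.04 m).
It also fails if it takes over 56 s, if anything falls off the work surface, if the arm or the gripper's body presses on something with over 40 N, if the wrist force passes 120 N, or if a joint passes its speed limit or range.

## Robot

A 6-joint arm with a two-finger parallel gripper is mounted at the origin on the work surface. World frame = base frame: x ahead of the robot, y to its left, z up, the work surface at z = 0. Lengths are in m, angles in rad, forces in N, time in s.
With the tool pointing down it reaches from about 0.35 to 0.975 m from the base axis. Payload 4.9 kg.
Tool frame: the origin (TCP) lies on the centre line of the jaws, within the pads' length; the fingertips stand 22 mm ahead of it and the grasp point (between the pads) lies 3 mm ahead of it (manip.tcp_to_tips is the distance from the TCP to the fingertips, in m); z points along the fingers, x is the direction in which the jaws open and shut, and the axes are right-handed (so a half turn about z gives the same grasp; the last joint's range is limited). The gripper opens to 85 mm and grips with 20 to 120 N. Pads are 22 mm wide; open, the fingers measure 114 mm over their backs; the gripper's body (76 mm by 85 mm) begins 54 mm behind the grasp point. The pads swing forward as they close: fully open they stand 13 mm farther back than shut.
Start: joints at [-1.322, 0.053, 1.613, -0, 1.476, -0.119], TCP at [0.225, -0.583, 0.253] pointing down, gripper open.
Joint ranges: [-3.01, 3.01], [-1.01, 2.22], [0.06, 2.58], [-1.02, 4.17], [0.09, 2.62], [-3.14, 3.14]. Speed limits (rad/s): [2.57, 2.57, 3.14, 3.14, 3.14, 3.14].

## Interface

Orientations are given as a unit quaternion [w, x, y, z].
In Python, from plant import manip gives the robot as it stands.
- The arm moves only by the shell command python3 -m pendant 'ROWS'. ROWS is a JSON object of lists of equal length, an entry for each row: "linear": the shift along the tool's x, y, z in cm, a list of three; "rotation": the turn, a rotation vector about the tool's x, y, z in degrees, a list of three; "grip": the closure, from 0 (fully open) to 1 (shut). A call has exactly 10 rows; each row is the pose to reach, as a shift and turn from the pose commanded when the call began, along the tool's axes at that moment; what a row does not reach only later rows make up. A row lasts 1/12 s, in which the tool goes at most 41.7 mm and 7.16 degrees, less where a joint would pass 70% of its speed; a pose out of reach is approached as far as the arm can. A call with a gripper value outside its range is refused whole. The fingers move at their own pace and stop on an object; the grip force is fixed at half the most. Time passes only in rows, so rows that repeat a pose let the fingers close, or fill a call up. It gives the time, the measured TCP pose, the force and the opening at its end, in the units of the state.
- manip.state(): the state, without advancing time (a new reading comes with each control period).
- manip.grab_frame(name): name is "side" or "top"; returns the picture (480x640x3 uint8, red, green, blue); there is no depth.
- manip.calibration(name): a dict with "fx", "fy", "cx", "cy" (pixels), "cam_to_world" (4x4, takes a point from camera to world coordinates). Camera axes: x right, y up, looking along -z (the intrinsics and any distortion apply to the point x, -y, -z); pixel columns grow to the right and rows downward; lengths in m; the calibration is good to about 2 mm. A picture is of the moment at which its call begins. calibration takes no time and is no camera call.
- manip.job_done(): hands the job in, once; it reports no verdict.
The state is a dict: "time": time; "joint_pos": joint angles; "joint_vel": joint speeds; "joint_efforts": joint torques, N m; "tool_pos": TCP position; "tool_rot": TCP orientation; "contact_force": force on the tool from outside, world axes, zero at the start; "ft_torque": the same for the moment, N m; "gripper_width": opening from 0.0 (shut) to 1.0 (fully open).
Only numpy, scipy, OpenCV 4.12 (cv2) and the standard library are available. Lean on these libraries where they do the work, as an engineer would, in place of code of your own. Each camera call takes 0.05 s, during which the arm holds its last target. There are 200 camera calls.

## Working session

There is one attempt and no reset: what is moved stays moved. The work goes in short steps, Python scripts to look and compute and a shell command to move; the robot and the scene stay as the last step left them, time stands still between calls to the robot, and variables do not carry over. Pictures are saved under pics/ and viewed, about 8 in all and at most 12, crops included, and the job is handed in when it is done.

```bash
mkdir -p pics; ls; python3 - <<'E'
from plant import manip
import cv2, numpy as np
for n in ("top","side"):
    im=manip.grab_frame(n); cv2.imwrite(f"pics/{n}0.png",im[:,:,::-1])
    c=manip.calibration(n); print(n,{k:(np.round(v,4).tolist()) for k,v in c.items()})
s=manip.state(); print(s)
E
```

```text
pics
top {'fx': 505.2636, 'fy': 505.2636, 'cx': 319.4257, 'cy': 239.3481, 'cam_to_world': [[0.0173, 0.9912, -0.1316, 0.4661], [-0.9998, 0.016, -0.0107, -0.0282], [-0.0085, 0.1317, 0.9912, 1.1734], [0.0, 0.0, 0.0, 1.0]]}
side {'fx': 597.3064, 'fy': 597.3064, 'cx': 317.4194, 'cy': 244.3679, 'cam_to_world': [[-0.8861, 0.2844, -0.366, 0.1429], [-0.4635, -0.5401, 0.7025, 0.9104], [0.0021, 0.7921, 0.6104, 0.92], [0.0, 0.0, 0.0, 1.0]]}
{'time': 0.1, 'joint_pos': array([-1.32199740e+00,  5.32849170e-02,  1.61413560e+00,  7.70726945e-06,
        1.47601350e+00, -1.18987077e-01]), 'joint_vel': array([ 8.70191647e-04, -1.38585446e-03, -4.71258281e-03,  6.82885131e-05,
       -7.80785679e-04, -9.15030175e-04]), 'joint_efforts': array([-9.80751292e-05, -3.94906819e+01, -3.71362817e+01, -1.10682315e-04,
        3.93336915e-03,  4.97916332e-06]), 'tool_pos': array([ 0.22460042, -0.58269457,  0.2522022 ]), 'tool_rot': array([-6.10305257e-04,  8.24484246e-01, -5.65884159e-01, -6.89342378e-04]), 'contact_force': array([ 0.29585571, -1.3513162 ,  0.38393861]), 'ft_torque': array([-0.0531084 , -0.00411426,  0.00153749]), 'gripper_width': 1.0000680995467064}
```

View pics/top0.png

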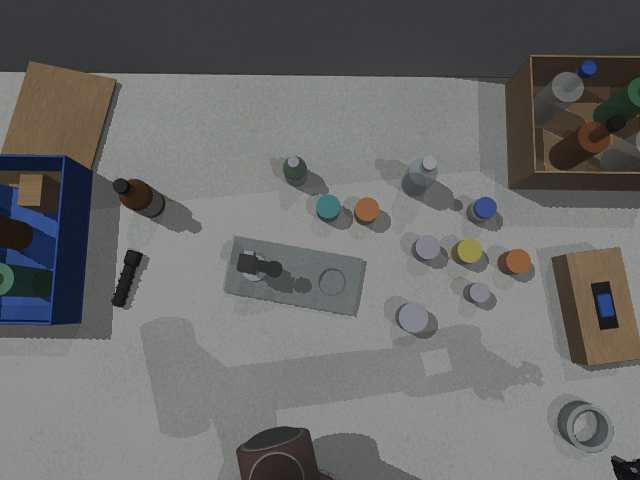

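View pics/side0.png

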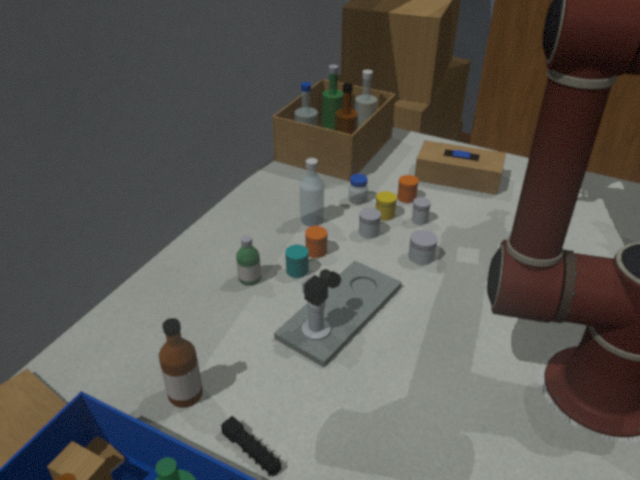

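The top view shows three grey tins at (427,247), (479,293) and (412,319). The coloured decoys are teal (328,208), orange (367,210) and (516,262), and yellow (469,251), with the blue-capped jar at (484,208). The recess is at (332,281), and the lamp head is around (258,262). By size, (427,247) is probably the medium tin. I'll measure it and check in a close crop.

```bash
cat > h.py <<'E'
from plant import manip
import cv2, numpy as np
def ray(cal,u,v):
    T=np.array(cal["cam_to_world"]); d=np.array([(u-cal["cx"])/cal["fx"],-(v-cal["cy"])/cal["fy"],-1.0])
    return T[:3,3],T[:3,:3]@d
def onz(cal,u,v,z):
    o,d=ray(cal,u,v); return o+d*(z-o[2])/d[2]
def proj(cal,p):
    T=np.array(cal["cam_to_world"]); q=T[:3,:3].T@(np.array(p)-T[:3,3])
    return np.array([cal["cx"]-cal["fx"]*q[0]/q[2], cal["cy"]+cal["fy"]*q[1]/q[2]])
def two(c1,p1,c2,p2):
    o1,d1=ray(c1,*p1);o2,d2=ray(c2,*p2)
    t=np.linalg.lstsq(np.c_[d1,-d2],o2-o1,rcond=None)[0]
    a=o1+d1*t[0];b=o2+d2*t[1]; return (a+b)/2,np.linalg.norm(a-b)
E
python3 - <<'E'
from h import *
c=manip.calibration("top"); im=cv2.imread("pics/top0.png")
lab=cv2.cvtColor(im,cv2.COLOR_BGR2LAB).astype(int)
print("lab", [lab[v,u].tolist() for u,v in((427,247),(479,293),(412,319),(450,300),(300,300),(332,281))])
m=((lab[:,:,1]>=130)&(lab[:,:,2]<=124)&(lab[:,:,0]>90)).astype(np.uint8)*255
m[:, :380]=0; m[:,500:]=0
m=cv2.morphologyEx(m,cv2.MORPH_OPEN,np.ones((3,3)))
for k in cv2.findContours(m,0,1)[0]:
    if cv2.contourArea(k)>100:
        (u,v),r=cv2.minEnclosingCircle(k);P=onz(c,u,v,.06);a=cv2.contourArea(k)
        print(np.round((u,v,r,a),1),P.round(4), "eq d mm",2000*np.sqrt(a/np.pi)/505*(1.1734-.06)/.98)
# board
hsv=cv2.cvtColor(im,cv2.COLOR_BGR2HSV)
b=cv2.inRange(lab.astype(np.uint8),(60,118,118),(150,126,132))
print(b[300,300])
k=max(cv2.findContours(cv2.morphologyEx(b,cv2.MORPH_CLOSE,np.ones((5,5))),0,1)[0],key=cv2.contourArea)
r=cv2.minAreaRect(k);print(r);
for p in cv2.boxPoints(r):print(p,onz(c,*p,.018).round(4))
crop=np.hstack([cv2.resize(im[200:350,370:530],None,fx=2.5,fy=2.5,interpolation=2),cv2.resize(im[215:335,215:375],None,fx=2.5,fy=2.5,interpolation=2)[:, :][:375] if 0 else cv2.resize(im[200:350,215:375],None,fx=2.5,fy=2.5,interpolation=2)])
cv2.imwrite("pics/crop1.png",crop)
E
```

```text
lab [[136, 129, 124], [140, 129, 124], [140, 129, 123], [150, 126, 130], [116, 126, 127], [117, 126, 127]]
255
((357.0, 276.5), (405.0, 564.0), 90.0)
[75. 74.] [1.0139 0.5832 0.018 ]
[639.  74.] [ 1.0318 -0.7752  0.018 ]
[639. 479.] [ 0.1087 -0.7147  0.018 ]
[ 75. 479.] [0.0842 0.5076 0.018 ]
```

View pics/crop1.png

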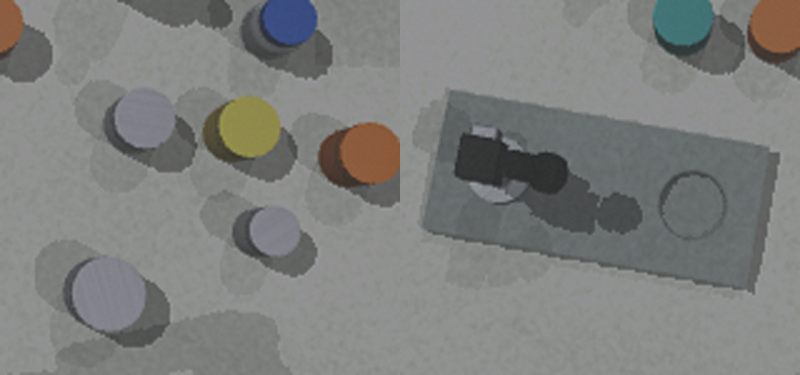

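The crop shows three lids at (428,247), (480,293) and (413,318). Their radii are about 12, 10 and 15 px, so the medium tin is the one next to the yellow tin. The button is the light patch above the black head, on the world +x side. The recess is near (332,282). Next I'll fit these precisely.

```bash
python3 - <<'E'
from h import *
c=manip.calibration("top"); cs=manip.calibration("side"); im=cv2.imread("pics/top0.png"); si=cv2.imread("pics/side0.png")
lab=cv2.cvtColor(im,cv2.COLOR_BGR2LAB)
for n,(u,v) in dict(med=(428,247),small=(480,293),large=(413,318)).items():
    w=lab[v-25:v+25,u-25:u+25]
    m=((w[:,:,1]>=128)&(w[:,:,2]<=126)&(w[:,:,0]>118)).astype(np.uint8)
    m=cv2.morphologyEx(m,cv2.MORPH_OPEN,np.ones((5,5)))
    k=max(cv2.findContours(m,0,1)[0],key=cv2.contourArea); e=cv2.fitEllipse(k); a=m.sum()
    p=np.array(e[0])+(u-25,v-25); P=onz(c,*p,.06)
    print(n,p.round(1),np.round(e[1],1),P.round(4),"d",round(2*np.sqrt(a/np.pi)/505.26*1.123,4),"side pix",proj(cs,P).round(1))
# recess: dark ring
g=cv2.cvtColor(im,cv2.COLOR_BGR2GRAY).astype(np.int16)
def ring(img,ctr,rad,z,cal):
    # radial darkest points about projected circle
    pts=[]
    blur=cv2.GaussianBlur(img.astype(np.uint8),(0,0),.7).astype(float)
    C=onz(cal,*ctr,z)
    for t in np.arange(0,2*np.pi,np.pi/24):
        rr=np.arange(rad-.008,rad+.008,.0005)
        px=np.array([proj(cal,C+[r*np.cos(t),r*np.sin(t),0]) for r in rr],np.float32)
        val=cv2.remap(blur.astype(np.float32),px[:,0].reshape(1,-1),px[:,1].reshape(1,-1),1)[0]
        i=val.argmin(); 
        if val.max()-val.min()>5: pts.append(px[i])
    W=np.array([onz(cal,*p,z)[:2] for p in pts])
    for _ in range(3):
        s=np.linalg.lstsq(np.c_[2*W,np.ones(len(W))],(W**2).sum(1),rcond=None)[0]; r=np.sqrt(s[2]+s[:2]@s[:2])
        res=abs(np.linalg.norm(W-s[:2],axis=1)-r); W=W[res<=max(.0015,np.percentile(res,80))]
    return s[:2],r,len(W)
print("recess top",ring(g,(331.8,282),.031,.017,c))
p=ring(g,(331.8,282),.031,.017,c)[0]
gs=cv2.cvtColor(si,cv2.COLOR_BGR2GRAY)
print("recess side",ring(gs,proj(cs,[*p,.017]),.031,.017,cs), proj(cs,[*p,.017]))
# board corners (top face) refined by Lab mask near
b=cv2.inRange(lab,(0,0,0),(255,127,129)); d=cv2.GaussianBlur(lab,(0,0),1)[:,:,2]
for q in ((449,89),(770,148),(752,285),(424,229)):
    u,v=215+q[0]/2.5,200+q[1]/2.5; print("corner",onz(c,u,v,.018)[:2].round(4))
for q in ((480,158),(485,130)):
    u,v=215+q[0]/2.5,200+q[1]/2.5; print("head/button",onz(c,u,v,.150).round(4))
x0,y0=270,230
cv2.imwrite("pics/crop2.png",np.hstack([cv2.resize(si[230:370,270:410],(560,560),interpolation=2)]))
E
```

```text
med [427.6 246.6] [23.  23.8] [ 0.6016 -0.256   0.06  ] d 0.054 side pix [369.7 213.1]
small [479.7 291.9] [19.  19.8] [ 0.5037 -0.3686  0.06  ] d 0.045 side pix [421.6 201.3]
large [413.2 317.1] [28.3 29. ] [ 0.4466 -0.2231  0.06  ] d 0.0656 side pix [423.5 237.1]
recess top (array([ 0.52196426, -0.04532311]), np.float64(0.029449625101758047), 46)
recess side (array([ 0.5218209 , -0.04254328]), np.float64(0.02866152901476113), 31) [363.56566885 284.43096402]
corner [ 0.631 -0.189]
corner [ 0.5812 -0.4821]
corner [ 0.4568 -0.4615]
corner [ 0.5021 -0.166 ]
head/button [ 0.556  -0.1956  0.15  ]
head/button [ 0.5789 -0.1998  0.15  ]
```

View pics/crop2.png

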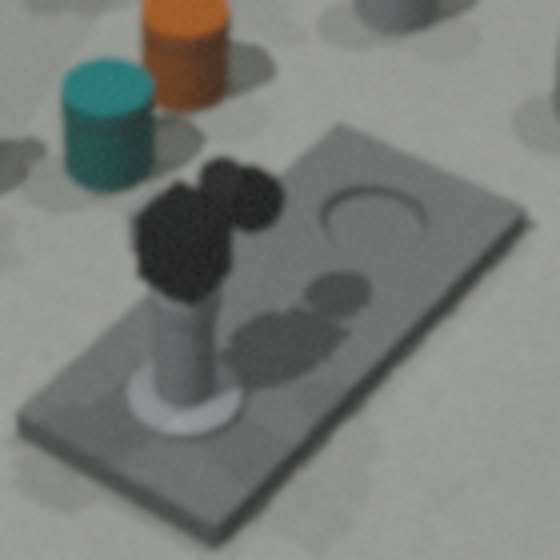

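```bash
cat >> h.py <<'E'
from scipy.spatial.transform import Rotation as R
def plan(pos,yaw_deg):
    "shift (cm) and rotvec (deg) in tool axes to stand tool-down at pos with tool x at yaw"
    s=manip.state(); q=s["tool_rot"]; r=R.from_quat([q[1],q[2],q[3],q[0]])
    y=np.radians(yaw_deg); X=np.array([np.cos(y),np.sin(y),0]);Z=np.array([0,0,-1.]);Y=np.cross(Z,X)
    t=R.from_matrix(np.c_[X,Y,Z]); x=r.as_matrix()[:,0]
    print("t",round(s["time"],2),"pos",s["tool_pos"].round(4),"yaw",np.degrees(np.arctan2(x[1],x[0])).round(2),"F",s["contact_force"].round(1),"w",round(float(s["gripper_width"]),3),"j6",s["joint_pos"][5].round(2))
    print("  linear",(r.inv().apply(np.array(pos)-s["tool_pos"])*100).round(2),"rot",np.degrees((r.inv()*t).as_rotvec()).round(2))
E
python3 - <<'E'
from h import *
c=manip.calibration("top"); cs=manip.calibration("side"); im=cv2.imread("pics/top0.png"); si=cv2.imread("pics/side0.png")
for q in ((49,89),(370,148),(352,290),(24,229)):
    u,v=215+q[0]/2.5,200+q[1]/2.5; print("corner",onz(c,u,v,.018)[:2].round(4))
rec=np.array([.5219,-.0445])
for yaw in(-9,-10,-11):
    y=np.radians(yaw);h=rec+.18*np.array([-np.sin(y),np.cos(y)]);print(yaw,h, "block top in top/side",proj(c,[*h,.15]).round(1),proj(cs,[*h,.15]).round(1),"base ring",proj(c,[*h,.018]).round(1),proj(cs,[*h,.018]).round(1))
# light base ring / button in top
print("block top centre from crop (480,158):",onz(c,215+80/2.5,200+158/2.5,.15).round(4))
plan([.6016,-.256,.25],-10.4); plan([.6016,-.256,.13],-10.4)
E
```

```text
corner [0.625  0.1805]
corner [ 0.5752 -0.1165]
corner [ 0.4461 -0.101 ]
corner [0.4958 0.1983]
-9 [0.5500582 0.1332839] block top in top/side [245.  263.5] [316.3 282.5] base ring [253.9 268.3] [316.2 330.2]
-10 [0.55315667 0.1327654 ] block top in top/side [245.3 261.9] [315.  281.9] base ring [254.2 267. ] [315.  329.5]
-11 [0.55624562 0.13219289] block top in top/side [245.6 260.4] [313.7 281.2] base ring [254.5 265.6] [313.8 328.9]
block top centre from crop (480,158): [0.5507 0.1292 0.15  ]
t 0.1 pos [ 0.2246 -0.5827  0.2522] yaw -68.93 F [ 0.3 -1.4  0.4] w 1.0 j6 -0.12
  linear [-16.93 -46.93   0.26] rot [ -0.07   0.09 -58.53]
t 0.1 pos [ 0.2246 -0.5827  0.2522] yaw -68.93 F [ 0.3 -1.4  0.4] w 1.0 j6 -0.12
  linear [-16.91 -46.92  12.26] rot [ -0.07   0.09 -58.53]
```

```bash
python3 -m pendant '{"linear":[[-1.3,-3.6,0],[-2.6,-7.2,0],[-3.9,-10.8,0],[-5.2,-14.4,0],[-6.5,-18,0],[-7.8,-21.6,0],[-9.1,-25.2,0],[-10.4,-28.8,0],[-11.7,-32.4,0],[-13,-36,0]],"rotation":[[0,0,-6],[0,0,-12],[0,0,-18],[0,0,-24],[0,0,-30],[0,0,-36],[0,0,-42],[0,0,-48],[0,0,-54],[0,0,-59.4]],"grip":[0,0,0,0,0,0,0,0,0,0]}' && python3 -c "
from h import *
plan([.6016,-.256,.15],-9.5)"
```

```text
time: 0.93
tool_pos: [0.5149, -0.3307, 0.2528]
tool_rot: [-0.0, 0.997, -0.081, -0.0]
contact_force: [1.3, -0.7, -0.8]
gripper_width: 0.998
t 0.93 pos [ 0.5149 -0.3307  0.2528] yaw -9.24 F [ 1.3 -0.7 -0.8] w 0.998 j6 -0.53
  linear [ 7.37 -8.77 10.28] rot [-0.02  0.04  0.26]
```

```bash
python3 -m pendant '{"linear":[[2.2,-2.6,0],[4.4,-5.2,1],[6.2,-7.4,3.5],[7.4,-8.8,6.5],[7.4,-8.8,9],[7.4,-8.8,10.3],[7.4,-8.8,10.3],[7.4,-8.8,10.3],[7.4,-8.8,10.3],[7.4,-8.8,10.3]],"rotation":[[0,0,0],[0,0,0],[0,0,0],[0,0,0],[0,0,0],[0,0,0],[0,0,0],[0,0,0],[0,0,0],[0,0,0]],"grip":[0,0,0,0,0,0,0,0,0,0]}' && python3 - <<'E'
from h import *
plan([.6016,-.256,.042],-9.5)
s=manip.grab_frame("side")[:,:,::-1]; t=manip.grab_frame("top")[:,:,::-1]
cs=manip.calibration("side")
cv2.imwrite("pics/a.png",np.hstack([cv2.resize(s[130:270,300:440],(400,400),interpolation=2),cv2.resize(t[170:310,360:500],(400,400),interpolation=2)]))
E
```

```text
time: 1.77
tool_pos: [0.6023, -0.2592, 0.1531]
tool_rot: [0.001, 0.997, -0.084, 0.002]
contact_force: [0.0, 0.5, -0.7]
gripper_width: 1.0
t 1.77 pos [ 0.6023 -0.2592  0.1531] yaw -9.59 F [ 0.   0.5 -0.7] w 1.0 j6 -0.35
  linear [-0.17 -0.32 11.11] rot [ 0.09 -0.22 -0.09]
```

View pics/a.png

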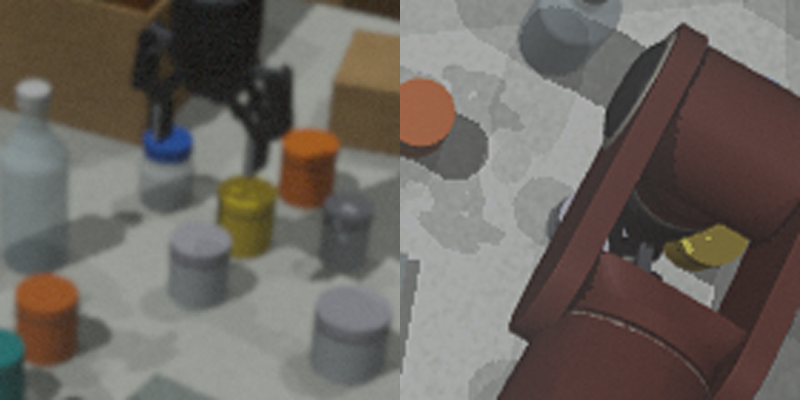

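```bash
python3 -m pendant '{"linear":[[-0.2,-0.3,1.5],[-0.2,-0.3,3],[-0.2,-0.3,4.5],[-0.2,-0.3,6],[-0.2,-0.3,7.5],[-0.2,-0.3,9],[-0.2,-0.3,10],[-0.2,-0.3,11.1],[-0.2,-0.3,11.1],[-0.2,-0.3,11.1]],"rotation":[[0,0,0],[0,0,0],[0,0,0],[0,0,0],[0,0,0],[0,0,0],[0,0,0],[0,0,0],[0,0,0],[0,0,0]],"grip":[0,0,0,0,0,0,0,0,0,0]}' && python3 - <<'E'
from h import *
plan([.6016,-.256,.042],-9.5)
s=manip.grab_frame("side")[:,:,::-1]
cv2.imwrite("pics/b.png",cv2.resize(s[150:270,310:430],(480,480),interpolation=2))
E
```

```text
time: 2.7
tool_pos: [0.5997, -0.2544, 0.0384]
tool_rot: [-0.0, 0.997, -0.083, -0.001]
contact_force: [0.1, -0.2, 0.0]
gripper_width: 0.992
t 2.7 pos [ 0.5997 -0.2544  0.0384] yaw -9.53 F [ 0.1 -0.2  0. ] w 0.992 j6 -0.35
  linear [ 0.22  0.12 -0.36] rot [-0.03  0.07 -0.03]
```

View pics/b.png

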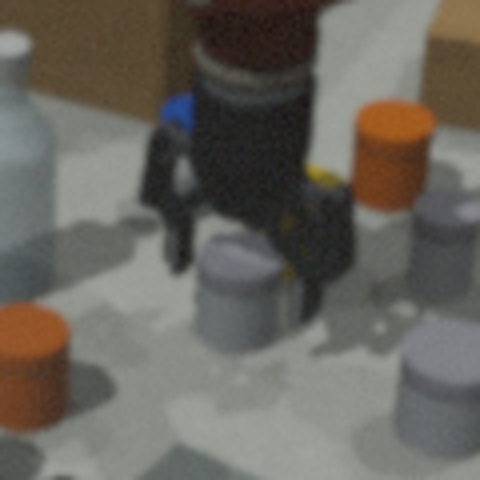

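The fingers straddle the medium tin, seen in the crop at about (238,290). I'll close and lift slightly.

```bash
python3 -m pendant '{"linear":[[0.2,0.1,-0.3],[0.2,0.1,-0.3],[0.2,0.1,-0.3],[0.2,0.1,-0.3],[0.2,0.1,-0.3],[0.2,0.1,-0.3],[0.2,0.1,-0.3],[0.2,0.1,-0.3],[0.2,0.1,-0.3],[0.2,0.1,-0.3]],"rotation":[[0,0,0],[0,0,0],[0,0,0],[0,0,0],[0,0,0],[0,0,0],[0,0,0],[0,0,0],[0,0,0],[0,0,0]],"grip":[0,0,0.6,0.6,0.6,0.6,0.6,0.6,0.6,0.6]}' && python3 -c "
from h import *
plan([.5219,-.0445,.17],-9.5)"
```

```text
time: 3.58
tool_pos: [0.6023, -0.2562, 0.0431]
tool_rot: [0.0, 0.997, -0.083, 0.001]
contact_force: [0.9, -0.8, 5.2]
gripper_width: 0.607
t 3.58 pos [ 0.6023 -0.2562  0.0431] yaw -9.53 F [ 0.9 -0.8  5.2] w 0.607 j6 -0.35
  linear [-11.42 -19.54 -12.71] rot [ 0.02 -0.07 -0.03]
```

```bash
Z='"rotation":[[0,0,0],[0,0,0],[0,0,0],[0,0,0],[0,0,0],[0,0,0],[0,0,0],[0,0,0],[0,0,0],[0,0,0]]'; python3 -m pendant '{"linear":[[0,0,-1],[0,0,-3],[0,0,-5.5],[-0.6,-1,-8],[-2.2,-3.8,-9],[-4,-6.8,-9],[-5.8,-9.9,-9],[-7.6,-13,-9],[-9.4,-16,-9],[-10.8,-18.5,-9]],"rotation":[[0,0,0],[0,0,0],[0,0,0],[0,0,0],[0,0,0],[0,0,0],[0,0,0],[0,0,0],[0,0,0],[0,0,0]],"grip":[0.7,0.7,0.7,0.7,0.7,0.7,0.7,0.7,0.7,0.7]}' && python3 -m pendant '{"linear":[[-0.6,-1,0],[-0.6,-1,1],[-0.6,-1,2],[-0.6,-1,3],[-0.6,-1,4],[-0.6,-1,4.5],[-0.6,-1,4.5],[-0.6,-1,4.5],[-0.6,-1,4.5],[-0.6,-1,4.5]],"rotation":[[0,0,0],[0,0,0],[0,0,0],[0,0,0],[0,0,0],[0,0,0],[0,0,0],[0,0,0],[0,0,0],[0,0,0]],"grip":[0.7,0.7,0.7,0.7,0.7,0.7,0.7,0.7,0.7,0.7]}' && python3 - <<'E'
from h import *
plan([.5219,-.0445,.06],-9.5)
for n in("side","top"): cv2.imwrite(f"pics/c_{n}.png",manip.grab_frame(n)[:,:,::-1])
s=cv2.imread("pics/c_side.png");t=cv2.imread("pics/c_top.png")
cv2.imwrite("pics/c.png",np.hstack([cv2.resize(s[200:340,290:430],(400,400),interpolation=2),cv2.resize(t[210:350,260:400],(400,400),interpolation=2)]))
E
```

```text
time: 4.42
tool_pos: [0.5236, -0.0534, 0.1312]
tool_rot: [-0.0, 0.997, -0.083, -0.001]
contact_force: [1.0, 0.1, -0.4]
gripper_width: 0.608
time: 5.25
tool_pos: [0.5223, -0.045, 0.088]
tool_rot: [0.0, 0.997, -0.083, 0.001]
contact_force: [0.0, -0.5, -1.8]
gripper_width: 0.606
t 5.25 pos [ 0.5223 -0.045   0.088 ] yaw -9.54 F [ 0.  -0.5 -1.8] w 0.606 j6 -0.06
  linear [-0.05 -0.05  2.8 ] rot [ 0.   -0.08 -0.04]
```

View pics/c.png

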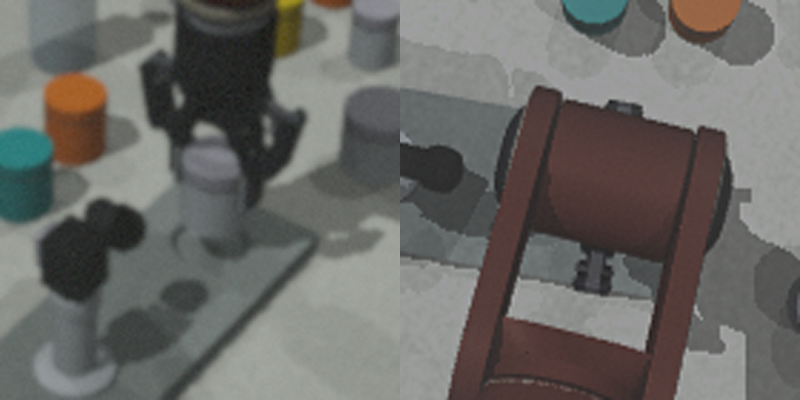

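The tin hangs over the recess in the side view, with its axis near column 364 against about 363 for the recess. I'll nudge it 1 mm in +y and lower it carefully.

```bash
python3 -m pendant '{"linear":[[0,-0.1,0.8],[0,-0.1,1.6],[0,-0.1,2.2],[0,-0.1,2.4],[0,-0.1,2.6],[0,-0.1,2.7],[0,-0.1,2.8],[0,-0.1,2.9],[0,-0.1,3],[0,-0.1,3]],"rotation":[[0,0,0],[0,0,0],[0,0,0],[0,0,0],[0,0,0],[0,0,0],[0,0,0],[0,0,0],[0,0,0],[0,0,0]],"grip":[0.7,0.7,0.7,0.7,0.7,0.7,0.7,0.7,0.7,0.7]}' && python3 -c "
from h import *
plan([.5219,-.0438,.053],-9.5)"
```

```text
time: 6.18
tool_pos: [0.5218, -0.0438, 0.0573]
tool_rot: [0.0, 0.997, -0.083, 0.0]
contact_force: [-0.3, 0.6, -0.7]
gripper_width: 0.607
t 6.18 pos [ 0.5218 -0.0438  0.0573] yaw -9.53 F [-0.3  0.6 -0.7] w 0.607 j6 -0.06
  linear [0.01 0.   0.43] rot [ 0.   -0.   -0.03]
```

```bash
python3 -m pendant '{"linear":[[0,0,0.1],[0,0,0.2],[0,0,0.3],[0,0,0.35],[0,0,0.4],[0,0,0.45],[0,0,0.5],[0,0,0.5],[0,0,0.5],[0,0,0.5]],"rotation":[[0,0,0],[0,0,0],[0,0,0],[0,0,0],[0,0,0],[0,0,0],[0,0,0],[0,0,0],[0,0,0],[0,0,0]],"grip":[0.7,0.7,0.7,0.7,0.7,0.7,0.7,0.7,0.7,0.7]}' && python3 -c "
from h import *
plan([.5219,-.0438,.053],-9.5)"
```

```text
time: 7.02
tool_pos: [0.5218, -0.0438, 0.0531]
tool_rot: [0.0, 0.997, -0.083, -0.0]
contact_force: [-3.5, 0.8, 5.0]
gripper_width: 0.605
t 7.02 pos [ 0.5218 -0.0438  0.0531] yaw -9.52 F [-3.5  0.8  5. ] w 0.605 j6 -0.06
  linear [0.01 0.   0.01] rot [ 0.    0.03 -0.02]
```

The tin is touching the floor at the expected height. I'll open and go up.

```bash
python3 -m pendant '{"linear":[[0,0,0],[0,0,0],[0,0,0],[0,0,0],[0,0,0],[0,0,0],[0,0,0],[0,0,0],[0,0,-1],[0,0,-2]],"rotation":[[0,0,0],[0,0,0],[0,0,0],[0,0,0],[0,0,0],[0,0,0],[0,0,0],[0,0,0],[0,0,0],[0,0,0]],"grip":[0.2,0,0,0,0,0,0,0,0,0]}' && python3 -m pendant '{"linear":[[0,0,-2],[0,0,-5],[0,0,-8],[0,0,-11],[0,0,-14],[0,0,-17],[0.6,0,-18],[1.5,0,-18],[2,0,-18],[2,0,-18]],"rotation":[[0,0,0],[0,0,0],[0,0,0],[0,0,0],[0,0,0],[0,0,0],[0,0,0],[0,0,0],[0,0,0],[0,0,0]],"grip":[0,0,0,0,0,0,0,0,0,0]}' && python3 - <<'E'
from h import *
plan([.5514,.133,.25],-9.5)
for n in("side","top"): cv2.imwrite(f"pics/d_{n}.png",manip.grab_frame(n)[:,:,::-1])
s=cv2.imread("pics/d_side.png");t=cv2.imread("pics/d_top.png")
cv2.imwrite("pics/d.png",np.hstack([cv2.resize(s[230:370,270:410],(400,400),interpolation=2),cv2.resize(t[210:350,210:350],(400,400),interpolation=2)]))
E
```

```text
time: 7.85
tool_pos: [0.5212, -0.0436, 0.0724]
tool_rot: [-0.0, 0.997, -0.083, -0.001]
contact_force: [-0.2, 1.2, 0.8]
gripper_width: 1.0
time: 8.68
tool_pos: [0.5416, -0.0471, 0.2501]
tool_rot: [-0.0, 0.997, -0.083, -0.002]
contact_force: [-0.3, -0.5, -0.4]
gripper_width: 1.001
t 8.68 pos [ 0.5416 -0.0471  0.2501] yaw -9.53 F [-0.3 -0.5 -0.4] w 1.001 j6 -0.06
  linear [ -2.01 -17.93   0.02] rot [-0.01  0.18 -0.03]
```

View pics/d.png

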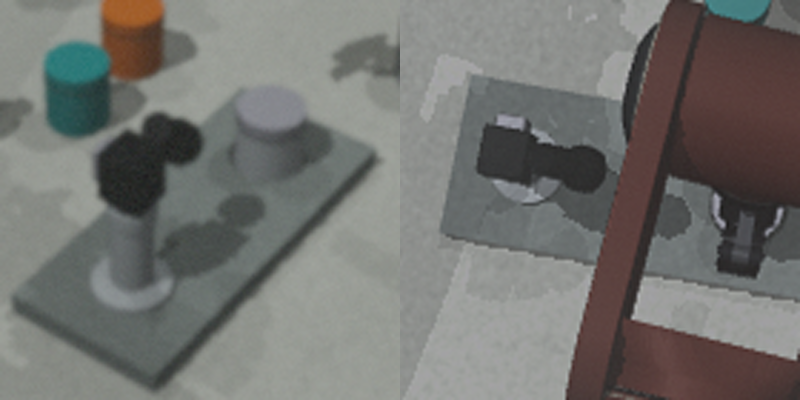

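The tin sits in the recess, with its lid at (270,108) in the left crop. The head is at about (504,152) in the right crop, and the button's light patch is on the +x side. I'll check the numbers and move over the head.

```bash
python3 - <<'E'
from h import *
c=manip.calibration("top"); cs=manip.calibration("side")
s=cv2.imread("pics/d_side.png"); t=cv2.imread("pics/d_top.png")
# head block centre from side: dark mask
print("side pred block centre",proj(cs,[.5514,.133,.128]).round(1))
m=(cv2.cvtColor(s,6)<45).astype(np.uint8)[270:310,300:350]
print("side dark cols at rows", [(r+270,(np.where(m[r])[0][[0,-1]]+300).tolist()) for r in (15,20,25,30) if m[r].any()])
mt=(cv2.cvtColor(t,6)<50).astype(np.uint8)[245:285,230:290]
for cc in range(4,28,3):
    w=np.where(mt[:,cc])[0]
    if len(w):print("top col",cc+230,"rows",w[0]+245,w[-1]+245)
y=np.radians(-9.5);X=np.array([np.cos(y),np.sin(y),0]);Y=np.array([-np.sin(y),np.cos(y),0]);h=np.array([.5514,.133,.15])
for a,b in((1,1),(1,-1),(-1,-1),(-1,1)): print("pred corner",proj(c,h+a*.018*X+b*.017*Y).round(1))
# tin lid top, side
print("lid centre pred side z .07/.078",proj(cs,[.522,-.0438,.07]).round(1),proj(cs,[.522,-.0438,.078]).round(1))
w=cv2.cvtColor(s[255:300,345:390],cv2.COLOR_BGR2LAB); mm=((w[:,:,0]>118)&(w[:,:,2]<126)).astype(np.uint8); mm=cv2.morphologyEx(mm,2,np.ones((3,3)))
k=max(cv2.findContours(mm,0,1)[0],key=cv2.contourArea); e=cv2.fitEllipse(k); print("lid",np.array(e[0])+(345,255),e[1])
E
python3 -m pendant '{"linear":[[-0.4,-3.6,0],[-0.8,-7.2,0],[-1.2,-10.8,0],[-1.6,-14.4,0],[-2,-17,0],[-2,-17.9,0],[-2,-17.9,0],[-2,-17.9,0],[-2,-17.9,0],[-2,-17.9,0]],"rotation":[[0,0,0],[0,0,0],[0,0,0],[0,0,0],[0,0,0],[0,0,0],[0,0,0],[0,0,0],[0,0,0],[0,0,0]],"grip":[0,0,0,0,0,0,0,0,0,0]}' && python3 -c "
from h import *
plan([.5514,.133,.131],-9.5)"
```

```text
side pred block centre [315.7 290.6]
side dark cols at rows [(285, [306, 336]), (290, [305, 325]), (295, [306, 325]), (300, [309, 322])]
top col 243 rows 271 271
top col 249 rows 255 272
top col 252 rows 273 273
top col 255 rows 257 271
pred corner [238.8 252.6]
pred corner [255.1 255.6]
pred corner [251.6 273. ]
pred corner [235.2 270. ]
lid centre pred side z .07/.078 [364.4 266.9] [364.6 264.1]
lid [364.473423   267.94324398] (13.392854690551758, 21.429025650024414)
time: 9.62
tool_pos: [0.5514, 0.1314, 0.2519]
tool_rot: [0.0, 0.996, -0.084, -0.0]
contact_force: [-0.0, 0.5, -0.1]
gripper_width: 1.002
t 9.62 pos [0.5514 0.1314 0.2519] yaw -9.63 F [-0.   0.5 -0.1] w 1.002 j6 0.27
  linear [-0.02 -0.16 12.09] rot [ 0.03  0.03 -0.13]
```

```bash
python3 -m pendant '{"linear":[[0,0,1.5],[0,-0.1,3.5],[0,-0.1,5.5],[0,-0.1,7.5],[0,-0.1,9],[0,-0.1,10.5],[0,-0.1,11.5],[0,-0.1,12],[0,-0.1,12],[0,-0.1,12]],"rotation":[[0,0,0],[0,0,0],[0,0,0],[0,0,0],[0,0,0],[0,0,0],[0,0,0],[0,0,0],[0,0,0],[0,0,0]],"grip":[0,0,0,0,0,0,0,0,0,0]}' && python3 - <<'E'
from h import *
plan([.5514,.133,.131],-9.5)
s=manip.grab_frame("side")[:,:,::-1]
cv2.imwrite("pics/e.png",cv2.resize(s[210:350,250:390],(480,480),interpolation=2))
E
```

```text
time: 10.45
tool_pos: [0.552, 0.1334, 0.1328]
tool_rot: [-0.0, 0.997, -0.083, 0.0]
contact_force: [-0.1, 1.1, 0.2]
gripper_width: 1.005
t 10.45 pos [0.552  0.1334 0.1328] yaw -9.56 F [-0.1  1.1  0.2] w 1.005 j6 0.27
  linear [-0.05  0.05  0.18] rot [-0.01 -0.04 -0.06]
```

View pics/e.png

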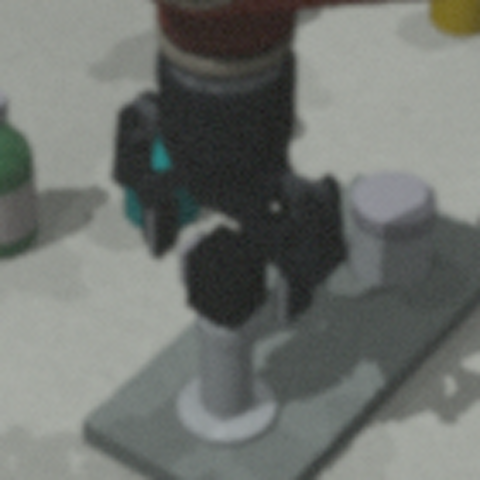

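The fingers straddle the head at (225,275) in the crop, one on the button side and one on the plain side. Closing.

```bash
python3 -m pendant '{"linear":[[0,0,0.1],[0,0,0.1],[0,0,0.1],[0,0,0.1],[0,0,0.1],[0,0,0.1],[0,0,0.1],[0,0,0.1],[0,0,0.1],[0,0,0.1]],"rotation":[[0,0,0],[0,0,0],[0,0,0],[0,0,0],[0,0,0],[0,0,0],[0,0,0],[0,0,0],[0,0,0],[0,0,0]],"grip":[0.3,0.5,0.8,0.8,0.8,0.8,0.8,0.8,0.8,0.8]}' && python3 -c "
from h import *
plan([.5514,.133,.253],-9.5)"
```

```text
time: 11.33
tool_pos: [0.5531, 0.1338, 0.1336]
tool_rot: [-0.0, 0.997, -0.083, 0.002]
contact_force: [-2.1, 0.2, 6.2]
gripper_width: 0.415
t 11.33 pos [0.5531 0.1338 0.1336] yaw -9.48 F [-2.1  0.2  6.2] w 0.415 j6 0.27
  linear [ -0.1    0.11 -11.94] rot [-0.03 -0.24  0.02]
```

The opening reads about 38 mm across, allowing for the roughly 2.5 mm offset seen on the tin, so the button is in. I'll draw it up.

```bash
python3 -m pendant '{"linear":[[0,0,-0.3],[0,0,-0.9],[0,0,-1.6],[0,0,-2.3],[0,0,-3],[0,0,-3.7],[0,0,-4.4],[0,0,-5.1],[0,0,-5.6],[0,0,-6]],"rotation":[[0,0,0],[0,0,0],[0,0,0],[0,0,0],[0,0,0],[0,0,0],[0,0,0],[0,0,0],[0,0,0],[0,0,0]],"grip":[0.8,0.8,0.8,0.8,0.8,0.8,0.8,0.8,0.8,0.8]}' && python3 -m pendant '{"linear":[[0,0,-0.3],[0,0,-0.9],[0,0,-1.6],[0,0,-2.3],[0,0,-3],[0,0,-3.7],[0,0,-4.4],[0,0,-4.9],[0,0,-5.3],[0,0,-5.5]],"rotation":[[0,0,0],[0,0,0],[0,0,0],[0,0,0],[0,0,0],[0,0,0],[0,0,0],[0,0,0],[0,0,0],[0,0,0]],"grip":[0.8,0.8,0.8,0.8,0.8,0.8,0.8,0.8,0.8,0.8]}' && python3 -c "
from h import *
plan([.5514,.133,.254],-9.5)"
```

```text
time: 12.17
tool_pos: [0.5528, 0.1338, 0.192]
tool_rot: [-0.0, 0.997, -0.083, 0.002]
contact_force: [5.6, 0.3, -3.8]
gripper_width: 0.42
time: 13.0
tool_pos: [0.5528, 0.1337, 0.246]
tool_rot: [-0.0, 0.997, -0.083, 0.002]
contact_force: [7.3, -0.4, -7.2]
gripper_width: 0.414
t 13.0 pos [0.5528 0.1337 0.246 ] yaw -9.51 F [ 7.3 -0.4 -7.2] w 0.414 j6 0.27
  linear [-0.12  0.09 -0.8 ] rot [-0.03 -0.23 -0.01]
```

```bash
python3 -m pendant '{"linear":[[0,0,-0.2],[0,0,-0.4],[0,0,-0.6],[0,0,-0.8],[0,0,-0.9],[0,0,-1],[0,0,-1],[0,0,-1],[0,0,-1],[0,0,-1]],"rotation":[[0,0,0],[0,0,0],[0,0,0],[0,0,0],[0,0,0],[0,0,0],[0,0,0],[0,0,0],[0,0,0],[0,0,0]],"grip":[0.8,0.8,0.8,0.8,0.8,0.8,0.8,0.8,0.8,0.8]}' && python3 -c "
from h import *
plan([.5514,.133,.254],-9.5)"
```

```text
time: 13.83
tool_pos: [0.5527, 0.1337, 0.2539]
tool_rot: [-0.0, 0.997, -0.083, 0.002]
contact_force: [9.2, 0.0, -11.8]
gripper_width: 0.415
t 13.83 pos [0.5527 0.1337 0.2539] yaw -9.51 F [  9.2   0.  -11.8] w 0.415 j6 0.27
  linear [-0.12  0.09 -0.01] rot [-0.02 -0.19 -0.01]
```

```bash
python3 -m pendant '{"linear":[[0,0,-0.1],[0,0,-0.2],[0,0,-0.2],[0,0,-0.2],[0,0,-0.2],[0,0,-0.2],[0,0,-0.2],[0,0,-0.2],[0,0,-0.2],[0,0,-0.2]],"rotation":[[0,0,0],[0,0,0],[0,0,0],[0,0,0],[0,0,0],[0,0,0],[0,0,0],[0,0,0],[0,0,0],[0,0,0]],"grip":[0.8,0.8,0.8,0.8,0.8,0.8,0.8,0.8,0.8,0.8]}' && python3 - <<'E'
from h import *
plan([.5514,.133,.254],-9.5)
s=manip.grab_frame("side")[:,:,::-1]
cv2.imwrite("pics/f.png",cv2.resize(s[170:350,250:430],(540,540),interpolation=2))
E
```

```text
time: 14.67
tool_pos: [0.5524, 0.1336, 0.254]
tool_rot: [0.0, 0.997, -0.083, 0.001]
contact_force: [11.2, 1.0, -17.4]
gripper_width: 0.417
t 14.67 pos [0.5524 0.1336 0.254 ] yaw -9.51 F [ 11.2   1.  -17.4] w 0.417 j6 0.27
  linear [-0.09  0.08  0.  ] rot [-0.01 -0.11 -0.01]
```

View pics/f.png

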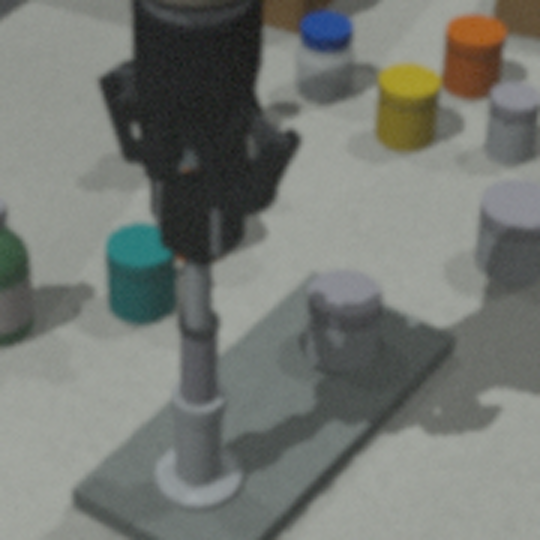

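The mast shows all three sections extended. The head is held at (200,220) in the crop and the tin is seated at (345,320). The height stopped at 0.254 m while the downward pull rose to 17 N, so this is the hard stop.

```bash
python3 -c "
from plant import manip
print(manip.job_done())"
```

```text
the job is handed in; nothing more can be done
None
```

The 54 mm tin is standing in the recess, and I handed the job in with the gripper still holding the lamp head at the second stop with its button pressed. The clock stood at about 14.7 s. No verdict was reported.

- **Tin:** I chose the medium one by its lid, which measured 54 mm across against 45 and 66 mm for the other two. It touched the recess floor at the expected height with about 5 N. After release, its lid was about 1 px from where a fully seated tin's should be. It looked upright in the last picture.
- **Lamp:** The pinch reads about 38 mm across, corrected from a raw 35 mm by the offset seen on the tin, so the button is fully in. The gripper rose 120 mm. It then stopped at z = 0.254 m while the pull grew from 12 to 17 N, which marks the hard stop. The last picture shows both mast sections extended.
- **Side load:** About 11 N of sideways force remains on the grip, from a 1–2 mm centring error. This is well under the limits.
- **Other objects:** The arm touched none of them on purpose, and those in the last close view look undisturbed. I did not re-measure all of them.
- **Failed checks:** None. The two cameras disagreed by about 3 mm on the recess position, so I aimed at roughly the mean.

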